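# Lay the xylophone bars on their frame in order of length

## Task

Lay the four loose wooden bars on the xylophone frame in order of length, the longest at the wide end and the shortest at the narrow end. Each bar goes right way up, flat on its own pair of rubber pads, centred between the two rails and square across them, and is let go there.

Things in the scene. Friction and masses are not known exactly. Their poses are not given: they have to be found in the camera images.
- bar_longest: Loose dark-brown wooden xylophone bar 190 mm long, 26 mm wide, 16 mm thick, lying flat on the bench, a small dark hole near each end. The four bars differ only in length (190, 160, 130, 100). Origin at the centre of its underside, x along its length, z up.
- bar_long: Loose dark-brown wooden xylophone bar 160 mm long, 26 mm wide, 16 mm thick, lying flat on the bench, a small dark hole near each end. The four bars differ only in length (190, 160, 130, 100). Origin at the centre of its underside, x along its length, z up.
- bar_short: Loose dark-brown wooden xylophone bar 130 mm long, 26 mm wide, 16 mm thick, lying flat on the bench, a small dark hole near each end. The four bars differ only in length (190, 160, 130, 100). Origin at the centre of its underside, x along its length, z up.
- bar_shortest: Loose dark-brown wooden xylophone bar 100 mm long, 26 mm wide, 16 mm thick, lying flat on the bench, a small dark hole near each end. The four bars differ only in length (190, 160, 130, 100). Origin at the centre of its underside, x along its length, z up.
- frame: Cream-coloured (pale birch) xylophone frame, fixed to the bench, 274 mm long and 30 mm high: two rails 18 mm wide that close up towards the narrow end (138 mm wide at the wide end piece, 86 mm at the narrow one), with open space between them. Origin on the bench under its middle, x along the frame from the wide end towards the narrow end, y across, z up. It may lie turned any way round.
- seat1: Seat 1 of 4 counted from the wide end of the frame: a pair of black rubber pads, one on each rail, 105 mm apart between centres (each 22 mm along the frame, 15 mm across, 2 mm thick). Origin midway between the pads at the height of their upper faces, 32 mm above the bench; x along the frame towards the narrow end, y across it from pad to pad. Seats are 60 mm apart; there are no pins or walls around them.
- seat2: Seat 2 of 4 counted from the wide end of the frame: a pair of black rubber pads, one on each rail, 88 mm apart between centres (each 22 mm along the frame, 15 mm across, 2 mm thick). Origin midway between the pads at the height of their upper faces, 32 mm above the bench; x along the frame towards the narrow end, y across it from pad to pad. Seats are 60 mm apart; there are no pins or walls around them.
- seat3: Seat 3 of 4 counted from the wide end of the frame: a pair of black rubber pads, one on each rail, 72 mm apart between centres (each 22 mm along the frame, 15 mm across, 2 mm thick). Origin midway between the pads at the height of their upper faces, 32 mm above the bench; x along the frame towards the narrow end, y across it from pad to pad. Seats are 60 mm apart; there are no pins or walls around them.
- seat4: Seat 4 of 4 counted from the wide end of the frame: a pair of black rubber pads, one on each rail, 55 mm apart between centres (each 22 mm along the frame, 15 mm across, 2 mm thick). Origin midway between the pads at the height of their upper faces, 32 mm above the bench; x along the frame towards the narrow end, y across it from pad to pad. Seats are 60 mm apart; there are no pins or walls around them.
There are look-alikes about, which are no part of the job. What is shaped like the bar_shortest but turquoise is not meant. What is shaped like the bar_short but turquoise is not meant.

How it is judged:
By the outcome, as a careful person would: the job done as asked, in the order asked, and still so for the second after the job is handed in, with the robot touching nothing.
It also fails if it takes over 96 s, if anything falls off the work surface, if the arm or the gripper's body presses on something with over 40 N, if the wrist force passes 120 N, or if a joint passes its speed limit or range.

## Robot

A 6-joint arm with a two-finger parallel gripper is mounted at the origin on the work surface. World frame = base frame: x ahead of the robot, y to its left, z up, the work surface at z = 0. Lengths are in m, angles in rad, forces in N, time in s.
With the tool pointing down it reaches from about 0.225 to 0.725 m from the base axis. Payload 3.1 kg.
Tool frame: the origin (TCP) lies on the mounting face of the last link; the fingertips stand manip.finger_overhang ahead of it and the grasp point (between the pads) lies 155 mm ahead of it (manip.finger_overhang is the distance from the TCP to the fingertips, in m); z points along the fingers, y is the direction in which the jaws open and shut (so a half turn about z gives the same grasp; the last joint's range is limited). The gripper opens to 85 mm and grips with 20 to 120 N. Pads are 22 mm wide; open, the fingers measure 114 mm over their backs; the gripper's body (76 mm by 85 mm) begins 54 mm behind the grasp point. The pads swing forward as they close: fully open they stand 13 mm farther back than shut.
Start: joints at [-1.343, 0.048, 0.099, 1.622, 0, 1.443], TCP at [0.183, -0.492, 0.405] pointing down, gripper open.
Joint ranges: [-2.91, 2.91], [-0.99, 1.94], [-1.21, 1.42], [-2.12, 2.29], [-1.49, 1.47], [-3.14, 3.14]. Speed limits (rad/s): [2.79, 2.79, 3.14, 3.14, 3.14, 3.14].

## Interface

Orientations are given as a rotation vector (axis times angle).
In Python, from workcell import manip gives the robot as it stands.
- The arm moves only by the tool step_arm, never from a script. Its argument "targets" is one flat list of numbers, 5 for each row, row after row: the shift along the tool's x, y, z in units of 30 mm (1.0 is 30 mm), then the turn about the tool's z in units of 6 degrees (1.0 is 6 degrees), then the gripper command: -1 is shut, 1 is fully open, values between are in proportion. In form: [x, y, z, spin, jaw, x, y, z, spin, jaw, ...]. A call has 1 to 12 rows; each row is the pose to reach, as a shift and turn from the pose measured when the call began, along the tool's axes at that moment; what a row does not reach only later rows make up. A row lasts 1/12 s, in which the tool goes at most 41.7 mm and 7.16 degrees, less where a joint would pass 70% of its speed; a pose out of reach is approached as far as the arm can. A call with a gripper value outside its range is refused whole. The fingers move at their own pace and stop on an object; the grip force is fixed at half the most. Time passes only in rows, so rows that repeat a pose let the fingers close. It gives the time, the measured TCP pose, the force and the opening at its end, in the units of the state.
- manip.read_state(): the state, without advancing time (a new reading comes with each control period).
- manip.camera(name): name is "side" or "top" or "wrist"; returns the picture (384x512x3 uint8, red, green, blue); there is no depth.
- manip.camera_params(name): a dict with "fx", "fy", "cx", "cy" (pixels), "distortion" ([k1, k2, p1, p2, k3] as OpenCV has them; the pictures are not rectified), "eye" and "attitude" of the camera in the world. Camera axes: x right, y up, looking along -z (the intrinsics and any distortion apply to the point x, -y, -z); pixel columns grow to the right and rows downward; lengths in m; the calibration is good to about 2 mm. A picture is of the moment at which its call begins: read the wrist's pose just before it. camera_params takes no time and is no camera call; for the wrist camera it gives the pose at the moment of the call.
- manip.hand_in(): hands the job in, once; it reports no verdict.
The state is a dict: "time": time; "joint_pos": joint angles; "qvel": joint speeds; "joint_torque": joint torques, N m; "ee_pos": TCP position; "tcp_rot": TCP orientation; "wrist_force": force on the tool from outside, world axes, zero at the start; "wrist_torque": the same for the moment, N m; "finger_gap": finger opening in m.
Only numpy, scipy, OpenCV 4.12 (cv2) and the standard library are available. Lean on these libraries where they do the work, as an engineer would, in place of code of your own. Each camera call takes 0.05 s, during which the arm holds its last target.

## Working session

There is one attempt and no reset: what is moved stays moved. The work goes in short steps, Python scripts to look and compute and a tool call to move; the robot and the scene stay as the last step left them, time stands still between calls to the robot, and variables do not carry over. Pictures are saved under pics/ and viewed, and the job is handed in when it is done.

Besides the shell and the picture viewer there is one more tool, called after "Emit:" as a command line: name --argument value ..., lists and objects as JSON in quotes. step_arm: Moves the arm, as the interface text tells. Its arguments: {"type":"object","properties":{"targets":{"type":"array","items":{"type":"number"}}},"required":["targets"]}

```bash
mkdir -p pics; ls; python3 - <<'E'
from workcell import manip
import cv2
for n in ("top","side"):
    im=manip.camera(n); cv2.imwrite(f"pics/{n}0.png",im[:,:,::-1]); p=manip.camera_params(n); print(n,p)
print(manip.camera_params("wrist")); print(manip.read_state()); print(manip.finger_overhang)
E
```

```text
pics
top {'fx': 458.50727023017845, 'fy': 458.50727023017845, 'cx': 251.97515941930754, 'cy': 189.86651859334327, 'distortion': array([-0.11281115,  0.        ,  0.        ,  0.        ,  0.        ]), 'eye': array([ 0.47165336, -0.03285548,  1.27432655]), 'attitude': array([ 0.04294351, -0.07419355, -1.56839077])}
side {'fx': 450.40847606644815, 'fy': 450.40847606644815, 'cx': 248.7296040030821, 'cy': 190.56316186781362, 'distortion': array([-0.12595062,  0.        ,  0.        ,  0.        ,  0.        ]), 'eye': array([0.37500966, 0.82481193, 0.70082211]), 'attitude': array([ 0.16821447, -1.36293627, -2.63122948])}
{'fx': 290.7610824506541, 'fy': 290.7610824506541, 'cx': 261.31852531782073, 'cy': 191.12769468927235, 'distortion': array([0.00302082, 0.        , 0.        , 0.        , 0.        ]), 'eye': array([ 0.25131024, -0.46662944,  0.37429895]), 'attitude': array([-0.25280204,  0.17959121, -1.20538924])}
{'time': 0.1, 'joint_pos': array([-1.34279827e+00,  4.86813959e-02,  9.77199885e-02,  1.62202755e+00,
        1.37307318e-05,  1.44301796e+00]), 'qvel': array([ 0.00096095, -0.00264096,  0.00535396,  0.00120252, -0.00126419,
       -0.00033789]), 'joint_torque': array([ 2.74920640e-03, -3.39851010e+01,  3.20935678e+01,  1.58163771e-02,
       -1.49618731e-04,  3.96921152e-06]), 'ee_pos': array([ 0.18282264, -0.49192785,  0.40361407]), 'tcp_rot': array([-3.08986098e+00, -5.55521909e-01,  1.50868415e-04]), 'wrist_force': array([-0.03893108, -0.3065754 ,  0.25908522]), 'wrist_torque': array([-0.03606333, -0.01809621,  0.01194277]), 'finger_gap': 0.08555720369850686}
0.1734
```

View pics/top0.png

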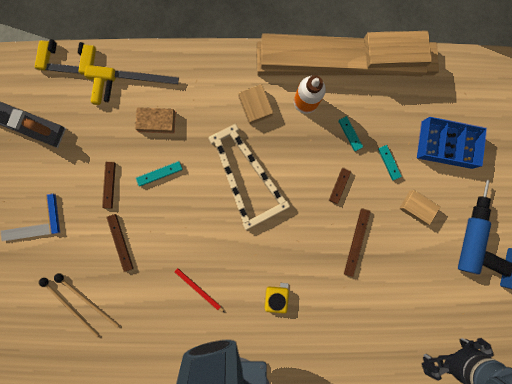

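View pics/side0.png

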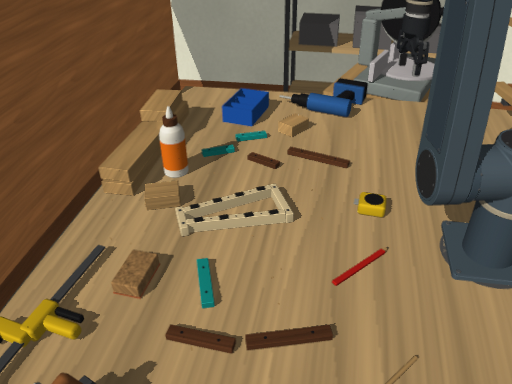

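```bash
cat > h.py <<'E'
import numpy as np, cv2
from scipy.spatial.transform import Rotation as R
def proj(p,P):
    P=np.atleast_2d(P).astype(float); c=R.from_rotvec(p['attitude']).inv().apply(P-p['eye'])
    c=c*[1,-1,-1]
    K=np.array([[p['fx'],0,p['cx']],[0,p['fy'],p['cy']],[0,0,1]])
    return cv2.projectPoints(c,np.zeros(3),np.zeros(3),K,np.asarray(p['distortion']))[0][:,0]
def unproj(p,uv,z):
    uv=np.atleast_2d(uv).astype(float)
    K=np.array([[p['fx'],0,p['cx']],[0,p['fy'],p['cy']],[0,0,1]])
    n=cv2.undistortPoints(uv[:,None],K,np.asarray(p['distortion']))[:,0]
    d=R.from_rotvec(p['attitude']).apply(np.c_[n[:,0],-n[:,1],-np.ones(len(n))])
    t=(z-p['eye'][2])/d[:,2]
    return p['eye']+d*t[:,None]
E
python3 - <<'E'
import cv2,numpy as np
im=cv2.imread('pics/top0.png')
a=cv2.resize(im[150:280,95:145],None,fx=4,fy=4,interpolation=cv2.INTER_CUBIC)
b=cv2.resize(im[150:280,320:380],None,fx=4,fy=4,interpolation=cv2.INTER_CUBIC)
c=cv2.resize(im[115:245,200:295],None,fx=3.5,fy=4,interpolation=cv2.INTER_CUBIC)
o=np.hstack([a,b,c]);print(o.shape);cv2.imwrite('pics/z.png',o)
E
```

```text
(520, 772, 3)
```

View pics/z.png

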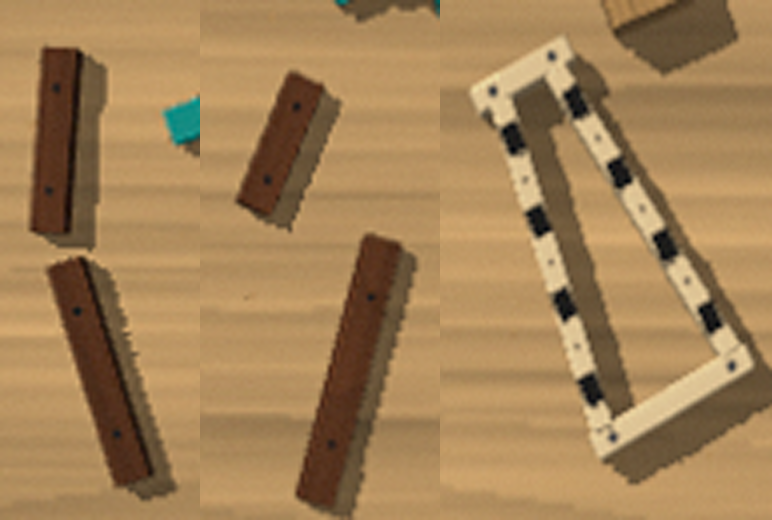

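```bash
cat >> h.py <<'E'
from scipy.optimize import minimize, least_squares
def box(x,y,yaw,L,W=.026,z0=0,H=.016):
    c=np.array([[a*L/2,b*W/2,z0+h] for a in(-1,1) for b in(-1,1) for h in(0,H)])
    s=R.from_rotvec([0,0,yaw]).apply(c); return s+[x,y,0]
def brown(im): # rgb
    f=im.astype(float); r,g,b=f[...,0],f[...,1],f[...,2]
    return ((r>1.45*g)&(r<150)&(g<95)).astype(np.uint8)
def rend(p,pts,roi,S=8):
    x0,y0,w,h=roi
    uv=(proj(p,pts)+0.5-[x0,y0])*S-0.5
    m=np.zeros((h*S,w*S),np.uint8)
    cv2.fillConvexPoly(m,np.round(cv2.convexHull(uv.astype(np.float32))*16).astype(np.int32),255,shift=4)
    return cv2.resize(m,(w,h),interpolation=cv2.INTER_AREA).astype(float)/255
def fitbar(p,m,roi,L,g,z0=0):
    x0,y0,w,h=roi
    t=cv2.GaussianBlur(m[y0:y0+h,x0:x0+w].astype(float),(0,0),1)
    def f(q):
        r=cv2.GaussianBlur(rend(p,box(q[0]/100,q[1]/100,q[2],L,z0=z0),roi),(0,0),1)
        return ((r-t)**2).sum()
    q0=[g[0]*100,g[1]*100,g[2]]
    s=minimize(f,q0,method='Nelder-Mead',options=dict(initial_simplex=[q0]+[np.add(q0,d) for d in([.5,0,0],[0,.5,0],[0,0,.1])],maxiter=200,xatol=.003,fatol=1e-4))
    return s.x[0]/100,s.x[1]/100,s.x[2],s.fun
def bars(p,im,lens=None):
    m=brown(im); n,lab,st,ce=cv2.connectedComponentsWithStats(m)
    out=[]
    for i in range(1,n):
        if st[i,4]<60: continue
        ys,xs=np.where(lab==i); W=unproj(p,np.c_[xs,ys],.012)[:,:2]
        c=W.mean(0); u,s,v=np.linalg.svd(W-c,full_matrices=False); pr=(W-c)@v.T
        ext=np.ptp(pr,axis=0); yaw=np.arctan2(v[0,1],v[0,0])
        out.append((c,yaw,ext,st[i],(lab==i)))
    return out
E
cat > m1.py <<'E'
from h import *
from workcell import manip
for n in("top","side"):
    p=manip.camera_params(n); im=cv2.imread(f'pics/{n}0.png')[:,:,::-1]
    for c,yaw,ext,st,m in bars(p,im):
        if not(.08<ext[0]<.22 and ext[1]<.06): print(n,'skip',st,ext);continue
        L=min((.19,.16,.13,.10),key=lambda l:abs(l-ext[0]))
        mm=cv2.morphologyEx(m.astype(np.uint8),cv2.MORPH_CLOSE,np.ones((3,3)))
        x,y,w,h=st[:4]; print(n,c.round(3),ext.round(3),L,np.round(fitbar(p,mm,(x-8,y-8,w+16,h+16),L,(*c,yaw)),4))
E
python3 m1.py
```

```text
top skip [307  75  16  18 148] [0.0511808 0.0422339]
top skip [297  99  26  13 173] [0.07217153 0.03548784]
top [0.745 0.557] [0.09  0.025] 0.1 [ 0.7463  0.5601  1.1519 37.8329]
top [0.579 0.34 ] [0.127 0.028] 0.13 [ 0.5798  0.3416  3.0981 13.1653]
top [ 0.579 -0.302] [0.099 0.027] 0.1 [ 0.5786 -0.3025  2.7383  6.3166]
top [ 0.421 -0.348] [0.188 0.028] 0.19 [ 0.421  -0.3493  2.8726 10.3756]
top [0.42  0.307] [0.159 0.028] 0.16 [ 0.4199  0.3079 -2.8193 16.6359]
side skip [    0     0   283   310 34326] [3.66119719 1.54211335]Traceback (most recent call last):
  File "m1.py", line 9, in <module>
    x,y,w,h=st[:4]; print(n,c.round(3),ext.round(3),L,np.round(fitbar(p,mm,(x-8,y-8,w+16,h+16),L,(*c,yaw)),4))
                                                               ~~~~~~^^^^^^^^^^^^^^^^^^^^^^^^^^^^^^^^^^^^^
  File "h.py", line 35, in fitbar
    s=minimize(f,q0,method='Nelder-Mead',options=dict(initial_simplex=[q0]+[np.add(q0,d) for d in([.5,0,0],[0,.5,0],[0,0,.1])],maxiter=200,xatol=.003,fatol=1e-4))
    res = _minimize_neldermead(fun, x0, args, callback, bounds=bounds,
                               **options)
    fsim[k] = func(sim[k])
              ~~~~^^^^^^^^
    fx = function(np.copy(x), *(wrapper_args + args))
  File "h.py", line 33, in f
    return ((r-t)**2).sum()
             ~^~
ValueError: operands could not be broadcast together with shapes (24,37) (24,29)
```

```bash
python3 - <<'E'
import cv2
im=cv2.imread('pics/top0.png')[:,:,::-1]
print(im[185,100:124].tolist()); print(im[243,110:136].tolist()); print(im[186,330:352].tolist())
im=cv2.imread('pics/side0.png')[:,:,::-1]
print(im[325:352,200].tolist())
E
```

```text
[[183, 145, 97], [185, 146, 99], [185, 148, 95], [154, 116, 77], [98, 63, 38], [84, 50, 29], [88, 51, 28], [87, 49, 29], [86, 51, 29], [86, 51, 28], [81, 45, 24], [85, 49, 29], [46, 26, 18], [35, 20, 14], [90, 70, 47], [108, 87, 59], [105, 85, 56], [106, 83, 56], [101, 81, 52], [127, 102, 67], [193, 155, 103], [187, 149, 100], [186, 147, 100], [186, 148, 96]]
[[201, 161, 106], [202, 159, 107], [203, 161, 107], [206, 165, 110], [161, 123, 80], [90, 55, 36], [77, 44, 25], [77, 46, 27], [76, 42, 24], [81, 46, 25], [83, 48, 28], [84, 51, 25], [83, 47, 29], [86, 48, 33], [37, 21, 10], [56, 43, 24], [120, 95, 65], [116, 92, 60], [113, 88, 58], [143, 114, 75], [202, 160, 108], [203, 162, 107], [201, 161, 108], [200, 161, 107], [198, 159, 106], [199, 160, 108]]
[[193, 154, 101], [194, 154, 103], [196, 158, 106], [199, 160, 107], [133, 100, 64], [92, 53, 29], [79, 44, 23], [83, 49, 29], [90, 55, 33], [90, 51, 30], [84, 47, 25], [84, 51, 29], [91, 52, 32], [86, 46, 26], [82, 49, 27], [105, 85, 57], [113, 91, 60], [112, 88, 58], [110, 88, 59], [109, 89, 60], [109, 88, 59], [175, 140, 92]]
[[172, 141, 95], [172, 141, 94], [173, 142, 95], [113, 93, 62], [93, 77, 52], [79, 65, 43], [76, 47, 28], [71, 41, 25], [72, 44, 25], [73, 45, 26], [73, 44, 24], [76, 46, 28], [79, 47, 28], [79, 48, 29], [76, 46, 28], [72, 43, 26], [82, 48, 29], [91, 54, 33], [86, 51, 31], [84, 50, 30], [81, 48, 28], [89, 59, 37], [138, 112, 74], [155, 128, 86], [156, 128, 86], [157, 128, 86], [158, 129, 87]]
```

```bash
sed -i 's/r>1.45\*g/r>1.37*g/' h.py; cat > m1.py <<'E'
from h import *
from workcell import manip
import sys
def run(n,im,p,z0=0):
    res=[]
    for c,yaw,ext,st,m in bars(p,im):
        x,y,w,h=st[:4]
        if not(.08<ext[0]<.22 and ext[1]<.05) or c[0]>.7 or x<8 or y<8: continue
        L=min((.19,.16,.13,.10),key=lambda l:abs(l-ext[0]))
        mm=cv2.morphologyEx(m.astype(np.uint8),cv2.MORPH_CLOSE,np.ones((3,3)))
        f=fitbar(p,mm,(x-8,y-8,w+16,h+16),L,(*c,yaw)); print(n,(L,np.round(ext,3),*np.round(f,4)))
        res.append((L,f))
    return res
if __name__=='__main__':
  for n in("top","side"):
    p=manip.camera_params(n); im=cv2.imread(f'pics/{n}0.png')[:,:,::-1]
    run(n,im,p)
  p=manip.camera_params('top'); im=cv2.imread(f'pics/top0.png')[:,:,::-1]
  m=(im.max(2)<60).astype(np.uint8)
  m[:,:195]=0;m[:,300:]=0;m[:110]=0;m[240:]=0
  n,lab,st,ce=cv2.connectedComponentsWithStats(m)
  k=[i for i in range(1,n) if st[i,4]>=8]
  # weighted centroids by darkness
  C=[]
  for i in k:
    x,y,w,h=st[i,:4]; s=im[y-2:y+h+2,x-2:x+w+2].max(2).astype(float); 
    C.append(ce[i]); print(st[i],ce[i].round(2))
  C=np.array(C)
  P0=np.array([[ -.09+.06*i,s*d/2,.032] for i,d in enumerate((.105,.088,.072,.055)) for s in(1,-1)])
  def mod(q): return R.from_rotvec([0,0,q[2]]).apply(P0)+[q[0],q[1],0]
  W=unproj(p,C,.032)
  def f(q):
    uv=proj(p,mod(q)); d=np.linalg.norm(uv[:,None]-C[None],axis=2); j=d.argmin(1); return (uv-C[j]).ravel()
  c=W.mean(0)
  best=min((least_squares(f,[c[0],c[1],a],loss='soft_l1') for a in np.arange(-3,3.2,.3)),key=lambda s:s.cost)
  print(best.x,best.cost,f(best.x).round(2))
  ps=manip.camera_params('side'); a=cv2.imread('pics/side0.png')
  for u in proj(ps,mod(best.x)): cv2.circle(a,tuple(np.round(u).astype(int)),2,(0,0,255),-1)
  cv2.imwrite('pics/sidechk.png',cv2.resize(a[170:250,150:310],None,fx=5,fy=5))
E
python3 m1.py
```

```text
top (0.13, array([0.129, 0.029]), np.float64(0.5795), np.float64(0.3417), np.float64(3.1033), np.float64(7.2348))
top (0.1, array([0.1  , 0.027]), np.float64(0.5785), np.float64(-0.3023), np.float64(2.7424), np.float64(3.1108))
top (0.19, array([0.19 , 0.029]), np.float64(0.4216), np.float64(-0.3496), np.float64(2.8725), np.float64(5.3115))
top (0.16, array([0.159, 0.029]), np.float64(0.4196), np.float64(0.3079), np.float64(-2.8154), np.float64(8.8976))
side (0.19, array([0.192, 0.048]), np.float64(0.4245), np.float64(-0.3449), np.float64(2.8738), np.float64(13.8458))
side (0.1, array([0.11 , 0.047]), np.float64(0.5814), np.float64(-0.2993), np.float64(2.7177), np.float64(4.4243))
side (0.16, array([0.162, 0.011]), np.float64(0.2893), np.float64(0.0974), np.float64(1.0186), np.float64(599.4927))
side (0.13, array([0.131, 0.034]), np.float64(0.5821), np.float64(0.3436), np.float64(3.0991), np.float64(24.9442))
side (0.16, array([0.159, 0.034]), np.float64(0.4221), np.float64(0.3094), np.float64(0.3279), np.float64(39.3236))
[236 137   6   7  26] [238.5  140.15]
[218 146   6   7  27] [220.44 148.89]
[248 155   7   7  29] [250.93 157.83]
[225 167   6   7  26] [227.77 169.69]
[261 173   7   7  31] [264.06 176.  ]
[233 187   6   8  26] [235.19 190.54]
[274 191   6   7  26] [276.65 193.81]
[240 209   7   7  28] [242.93 211.89]
[ 0.60917741 -0.03726071  0.48031634] 0.21350401642283257 [-0.3  -0.16  0.26  0.11  0.05  0.13 -0.12 -0.15 -0.02  0.13  0.26 -0.03
  0.04  0.17 -0.15 -0.2 ]
```

View pics/sidechk.png

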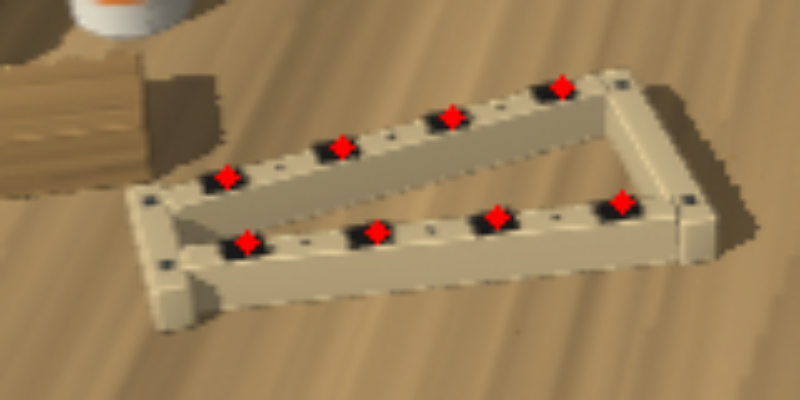

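```bash
cat > plan.py <<'E'
import sys
from h import *
from workcell import manip
# usage: x y z yaw   (yaw = direction of bar length; tool x along it, mod pi)
def plan(x,y,z,yaw,verbose=True):
    s=manip.read_state(); T=R.from_rotvec(s['tcp_rot']); p=s['ee_pos']
    d=T.inv().apply(np.array([x,y,z])-p)/.03
    tx=T.apply([1,0,0]); cur=np.arctan2(tx[1],tx[0]); q6=s['joint_pos'][5]; q1=s['joint_pos'][0]; q1n=np.arctan2(y,x)
    print('t',round(s['time'],2),'p',p.round(4),'yaw',round(cur,4),'q6',round(q6,3),'gap',round(s['finger_gap'],4),'F',s['wrist_force'].round(1),'tilt',round(float(np.degrees(np.arccos(-T.apply([0,0,1])[2]))),2))
    print('shift',d.round(2))
    for k in range(-3,4):
        w=yaw+k*np.pi; sp=cur-w; f=q6+sp+(q1n-q1)
        if abs(f)<3.0 and abs(sp)<3.3: print('  spin',round(float(np.degrees(sp)/6),2),'-> q6',round(float(f),2))
if __name__=='__main__': plan(*map(float,sys.argv[1:5]))
E
python3 plan.py .423 -.347 .30 2.873
```

```text
t 0.1 p [ 0.1828 -0.4919  0.4036] yaw 0.3558 q6 1.443 gap 0.0856 F [-0.  -0.3  0.3] tilt 0.13
shift [ 9.19 -1.73  3.46]
  spin 5.96 -> q6 2.72
  spin -24.04 -> q6 -0.42
```

Emit:
step_arm --targets '[9.19,-1.73,3.46,5.96,0.6,9.19,-1.73,3.46,5.96,0.6,9.19,-1.73,3.46,5.96,0.6,9.19,-1.73,3.46,5.96,0.6,9.19,-1.73,3.46,5.96,0.6,9.19,-1.73,3.46,5.96,0.6,9.19,-1.73,3.46,5.96,0.6,9.19,-1.73,3.46,5.96,0.6,9.19,-1.73,3.46,5.96,0.6,9.19,-1.73,3.46,5.96,0.6]'

```text
time: 0.93
ee_pos: [0.4237, -0.3457, 0.2984]
tcp_rot: [-3.11, 0.415, 0.006]
wrist_force: [-0.9, -0.6, -0.7]
finger_gap: 0.0684
```

```bash
cat > look.py <<'E'
import sys,json
from h import *
from workcell import manip
import m1
n,tag=sys.argv[1:3]
p=manip.camera_params(n); im=manip.camera(n)
cv2.imwrite(f'pics/{tag}.png',im[:,:,::-1])
import pickle; pickle.dump(p,open(f'pics/{tag}.pkl','wb'))
if len(sys.argv)>3: m1.run(n,im,p,float(sys.argv[3]))
E
python3 look.py wrist w1 0; python3 plan.py .423 -.347 .30 2.873; python3 -c "
from workcell import manip;print(manip.finger_overhang)"
```

```text
wrist (0.19, array([0.191, 0.026]), np.float64(0.422), np.float64(-0.3475), np.float64(2.8705), np.float64(54.8327))
t 0.98 p [ 0.4231 -0.3467  0.2993] yaw -0.2672 q6 2.6 gap 0.0683 F [-0.3 -0.  -0.5] tilt 0.21
shift [ 0.    0.01 -0.02]
  spin 0.01 -> q6 2.72
  spin -29.99 -> q6 -0.42
0.1734
```

View pics/w1.png

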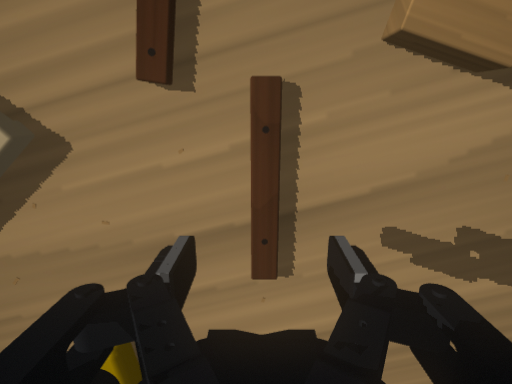

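```bash
python3 - <<'E'
from h import *; import pickle
from workcell import manip
p=pickle.load(open('pics/w1.pkl','rb')); s=manip.read_state()
T=R.from_rotvec(s['tcp_rot'])
A=R.from_rotvec(p['attitude'])
print('cam in tool',T.inv().apply(p['eye']-s['ee_pos']).round(4),'axis',T.inv().apply(A.apply([0,0,-1])).round(3))
# point with tool y=±gap/2
for uv,y in (((195,237),-1),((328,237),1)):
  for sg in(1,-1):
    n=np.array([(uv[0]-p['cx'])/p['fx'],(uv[1]-p['cy'])/p['fy']])
    d=T.inv().apply(A.apply([n[0],-n[1],-1])); e=T.inv().apply(p['eye']-s['ee_pos'])
    t=(sg*.03415-e[1])/d[1]
    if t>0: print((e+t*d).round(4))
E
```

```text
cam in tool [ 0.0734 -0.001   0.0304] axis [-0.289 -0.001  0.957]
[ 0.0095 -0.0342  0.1625]
[0.0059 0.0342 0.1705]
```

Emit:
step_arm --targets '[-0.03,0.04,1.4,0.04,0.6,-0.03,0.04,2.8,0.04,0.6,-0.03,0.04,3.7,0.04,0.4,-0.03,0.04,4.08,0.04,0.2,-0.03,0.04,4.08,0.04,0.0,-0.03,0.04,4.08,0.04,-1,-0.03,0.04,4.08,0.04,-1,-0.03,0.04,4.08,0.04,-1,-0.03,0.04,4.08,0.04,-1,-0.03,0.04,4.08,0.04,-1]'

```text
time: 1.82
ee_pos: [0.4225, -0.3482, 0.1793]
tcp_rot: [3.112, -0.425, 0.001]
wrist_force: [0.1, -0.6, 3.9]
finger_gap: 0.024
```

```bash
python3 plan.py .423 -.347 .30 2.873;python3 look.py wrist w2
```

```text
t 1.82 p [ 0.4225 -0.3482  0.1793] yaw -0.2714 q6 2.601 gap 0.024 F [ 0.1 -0.6  3.9] tilt 0.05
shift [ 0.01 -0.04 -4.02]
  spin -0.03 -> q6 2.72
  spin -30.03 -> q6 -0.42
```

View pics/w2.png

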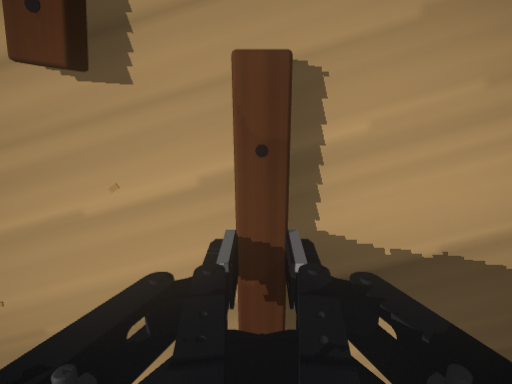

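```bash
cat > endp.py <<'E'
import sys,pickle
from h import *
from workcell import manip
tag,u,v,z=sys.argv[1],*map(float,sys.argv[2:5])
p=pickle.load(open(f'pics/{tag}.pkl','rb')); s=manip.read_state(); T=R.from_rotvec(s['tcp_rot'])
W=unproj(p,[u,v],z)[0]; print(W.round(4),'tool',T.inv().apply(W-s['ee_pos']).round(4))
E
python3 endp.py w2 234 51 .016;python3 endp.py w2 291 51 .016
python3 plan.py .529 -.079 .26 2.05
```

```text
[ 0.5165 -0.3627  0.016 ] tool [ 0.0943 -0.0113  0.1634]
[ 0.51   -0.3858  0.016 ] tool [0.0943 0.0127 0.1634]
t 1.87 p [ 0.4225 -0.3482  0.1793] yaw -0.2714 q6 2.601 gap 0.0243 F [-0.3 -0.3  5.3] tilt 0.05
shift [ 1.02 -9.6  -2.69]
  spin -22.17 -> q6 0.94
```

Emit:
step_arm --targets '[0,0,-1.2,0,-1,0,0,-2.5,0,-1,1.02,-9.6,-3.36,-22.17,-1,1.02,-9.6,-3.36,-22.17,-1,1.02,-9.6,-3.36,-22.17,-1,1.02,-9.6,-3.36,-22.17,-1,1.02,-9.6,-3.36,-22.17,-1,1.02,-9.6,-3.36,-22.17,-1,1.02,-9.6,-3.36,-22.17,-1,1.02,-9.6,-3.36,-22.17,-1,1.02,-9.6,-3.36,-22.17,-1,1.02,-9.6,-3.36,-22.17,-1]'

```text
time: 2.87
ee_pos: [0.5294, -0.0773, 0.2803]
tcp_rot: [2.765, 1.489, 0.001]
wrist_force: [-0.3, -0.7, -0.7]
finger_gap: 0.0245
```

```bash
python3 plan.py .529 -.079 .28 2.05
```

```text
t 2.87 p [ 0.5294 -0.0773  0.2803] yaw 0.9878 q6 1.884 gap 0.0245 F [-0.3 -0.7 -0.7] tilt 0.07
shift [-0.05  0.02  0.01]
  spin -10.14 -> q6 0.94
```

Emit:
step_arm --targets '[-0.05,0.02,0.01,-10.14,-1,-0.05,0.02,0.01,-10.14,-1,-0.05,0.02,0.01,-10.14,-1,-0.05,0.02,0.01,-10.14,-1,-0.05,0.02,0.01,-10.14,-1,-0.05,0.02,0.01,-10.14,-1,-0.05,0.02,0.01,-10.14,-1,-0.05,0.02,0.01,-10.14,-1,-0.05,0.02,0.01,-10.14,-1,-0.05,0.02,0.01,-10.14,-1,-0.05,0.02,0.01,-10.14,-1]'

```text
time: 3.78
ee_pos: [0.5291, -0.0788, 0.2801]
tcp_rot: [1.633, 2.682, -0.0]
wrist_force: [-0.5, 0.2, -0.2]
finger_gap: 0.024
```

```bash
python3 look.py wrist w3; python3 plan.py .529 -.079 .28 2.05
```

```text
t 3.83 p [ 0.5291 -0.0788  0.2801] yaw 2.0479 q6 0.821 gap 0.0244 F [-0.6  0.3 -0.1] tilt 0.07
shift [-0. -0.  0.]
  spin -0.02 -> q6 0.94
  spin -30.02 -> q6 -2.2
```

View pics/w3.png

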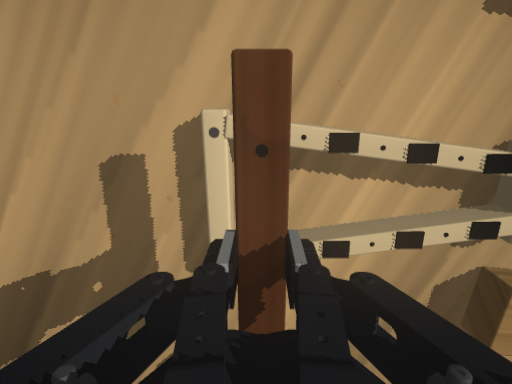

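```bash
cat > frw.py <<'E'
from h import *; import pickle,sys
tag=sys.argv[1]
p=pickle.load(open(f'pics/{tag}.pkl','rb')); im=cv2.imread(f'pics/{tag}.png')[:,:,::-1]
q0=[.6092,-.0373,.4803]
pads=[(i,s) for i in range(4) for s in(1,-1)]
D=(.105,.088,.072,.055)
def cor(q,i,s):
    # pad corners; rail angled, pad aligned with frame
    c=np.array([-.09+.06*i,s*D[i]/2,.032]); 
    return R.from_rotvec([0,0,q[2]]).apply(c)+[q[0],q[1],0]
m=(im.max(2)<60).astype(np.uint8); n,lab,st,ce=cv2.connectedComponentsWithStats(m)
use=[]
for i,s in pads:
    u=proj(p,cor(q0,i,s))[0]
    for k in range(1,n):
        if 150<st[k,4]<1500 and np.linalg.norm(ce[k]-u)<15 and st[k,0]+st[k,2]<511:
            use.append((i,s,ce[k])); print(i+1,s,u.round(1),ce[k].round(1),st[k,4])
f=lambda q:np.concatenate([proj(p,cor(q,i,s))[0]-c for i,s,c in use])
r=least_squares(f,q0,loss='soft_l1',x_scale=[.001,.001,.01]); print(r.x.round(4),r.fun.round(1))
E
python3 frw.py w3
```

```text
2 1 [341.8 144.2] [343.2 142.1] 557
2 -1 [333.7 250. ] [335.4 248.9] 393
3 1 [420.4 154.6] [422.4 153. ] 569
3 -1 [407.  241.1] [409.  239.5] 433
4 -1 [482.  231.5] [484.3 230. ] 477
[ 0.6097 -0.0355  0.4821] [ 0.3  0.4  0.1 -0.2 -0.1 -0.2 -0.1  0.1 -0.2 -0.1]
```

```bash
python3 plan.py .5292 -.0769 .214 2.0528; python3 endp.py w3 234 51 .117;python3 endp.py w3 291 51 .117
```

```text
t 3.83 p [ 0.5291 -0.0788  0.2801] yaw 2.0479 q6 0.821 gap 0.0244 F [-0.6  0.3 -0.1] tilt 0.07
shift [0.06 0.03 2.2 ]
  spin -0.05 -> q6 0.94
  spin -30.05 -> q6 -2.2
[ 0.4756 -0.0005  0.117 ] tool [ 0.0943 -0.0116  0.1629]
[0.4968 0.0104 0.117 ] tool [0.0943 0.0123 0.163 ]
```

Emit:
step_arm --targets '[0.06,0.03,1.2,-0.05,-1,0.06,0.03,1.9,-0.05,-1,0.06,0.03,2.2,-0.05,-1,0.06,0.03,2.2,-0.05,-1,0.06,0.03,2.2,-0.05,-1]'

```text
time: 4.25
ee_pos: [0.5291, -0.0769, 0.2142]
tcp_rot: [1.627, 2.686, -0.0]
wrist_force: [0.2, 0.3, -0.3]
finger_gap: 0.0237
```

```bash
python3 plan.py .5292 -.0769 .212 2.0528
```

```text
t 4.25 p [ 0.5291 -0.0769  0.2142] yaw 2.0524 q6 0.82 gap 0.0237 F [ 0.2  0.3 -0.3] tilt 0.06
shift [-0.    0.    0.07]
  spin -0.0 -> q6 0.94
  spin -30.0 -> q6 -2.2
```

Emit:
step_arm --targets '[0,0,0.05,0,-1,0,0,0.09,0,-1,0,0,0.09,0,-1]'

```text
time: 4.5
ee_pos: [0.5294, -0.077, 0.2119]
tcp_rot: [1.627, 2.685, 0.0]
wrist_force: [0.1, 0.5, -0.3]
finger_gap: 0.0243
```

```bash
python3 plan.py .5292 -.0769 .212 2.0528
```

```text
t 4.5 p [ 0.5294 -0.077   0.2119] yaw 2.0522 q6 0.82 gap 0.0243 F [ 0.1  0.5 -0.3] tilt 0.11
shift [ 0. -0. -0.]
  spin -0.01 -> q6 0.94
  spin -30.01 -> q6 -2.2
```

Emit:
step_arm --targets '[0,0,0.04,0,-1,0,0,0.04,0,-1]'

```text
time: 4.67
ee_pos: [0.5296, -0.077, 0.2112]
tcp_rot: [1.627, 2.685, 0.0]
wrist_force: [-0.4, -0.4, 0.7]
finger_gap: 0.0241
```

Emit:
step_arm --targets '[0,0,0,0,-0.5,0,0,0,0,0,0,0,0,0,0,0,0,0,0,0,0,0,-0.5,0,0,0,0,-1.5,0,0,0,0,-2.7,0,0.2,0,0,-2.7,0,0.2]'

```text
time: 5.33
ee_pos: [0.5317, -0.0775, 0.3001]
tcp_rot: [1.62, 2.674, 0.006]
wrist_force: [2.5, 0.1, 1.2]
finger_gap: 0.0512
```

```bash
python3 look.py wrist w4; python3 frw.py w4; python3 plan.py .4208 .3088 .30 -2.8145
```

```text
2 1 [328.5 137.8] [329.7 136.3] 469
3 1 [400.6 147.6] [402.1 146.2] 478
3 -1 [389.1 227.9] [390.9 226.2] 376
4 1 [471.  157.8] [472.7 156.2] 481
4 -1 [457.7 219. ] [459.5 217.7] 425
[ 0.6097 -0.0357  0.4823] [ 0.2  0.1  0.1 -0.2 -0.3  0.4  0.  -0.1 -0.1 -0.2]
t 5.38 p [ 0.5313 -0.0774  0.2975] yaw 2.052 q6 0.82 gap 0.0514 F [ 0.6 -0.2  0.5] tilt 0.74
shift [13.12  2.7  -0.18]
  spin -13.53 -> q6 0.31
```

View pics/w4.png

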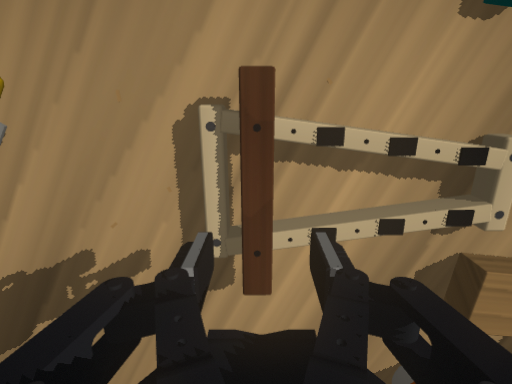

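```bash
sed -i 's/L,(\*c,yaw))/L,(*c,yaw),z0)/' m1.py; cat > chk.py <<'E'
import sys,pickle; from h import *; import m1
tag=sys.argv[1]; p=pickle.load(open(f'pics/{tag}.pkl','rb')); im=cv2.imread(f'pics/{tag}.png')[:,:,::-1]
fr=(.6097,-.0356,.4822)
for L,f in m1.run('wrist' if tag[0]=='w' else 'top',im,p,.032):
    d=R.from_rotvec([0,0,-fr[2]]).apply([f[0]-fr[0],f[1]-fr[1],0])
    print(L,'in frame mm',(d[:2]*1000).round(1),'yaw err deg',round(np.degrees((f[2]-fr[2])%np.pi)-90,2))
E
python3 chk.py w4
```

```text
wrist (0.19, array([0.22, 0.03]), np.float64(0.5303), np.float64(-0.077), np.float64(-1.0924), np.float64(81.4583))
0.19 in frame mm [-89.6   0.1] yaw err deg -0.22
```

Emit:
step_arm --targets '[13.12,2.7,-0.1,-13.53,0.6,13.12,2.7,-0.1,-13.53,0.6,13.12,2.7,-0.1,-13.53,0.6,13.12,2.7,-0.1,-13.53,0.6,13.12,2.7,-0.1,-13.53,0.6,13.12,2.7,-0.1,-13.53,0.6,13.12,2.7,-0.1,-13.53,0.6,13.12,2.7,-0.1,-13.53,0.6,13.12,2.7,-0.1,-13.53,0.6,13.12,2.7,-0.1,-13.53,0.6,13.12,2.7,-0.1,-13.53,0.6,13.12,2.7,-0.1,-13.53,0.6]'

```text
time: 6.38
ee_pos: [0.4197, 0.3108, 0.2965]
tcp_rot: [-0.524, 3.087, -0.01]
wrist_force: [-0.1, 0.3, 0.8]
finger_gap: 0.0683
```

```bash
python3 plan.py .4205 .309 .30 -2.8145
```

```text
t 6.38 p [0.4197 0.3108 0.2965] yaw -2.8053 q6 0.175 gap 0.0683 F [-0.1  0.3  0.8] tilt 0.68
shift [-0.01 -0.07 -0.12]
  spin 0.09 -> q6 0.31
  spin -29.91 -> q6 -2.83
```

Emit:
step_arm --targets '[0,-0.05,0,0.09,0.6,0,-0.05,0,0.09,0.6]'

```text
time: 6.55
ee_pos: [0.4197, 0.3093, 0.2954]
tcp_rot: [-0.508, 3.092, -0.011]
wrist_force: [0.2, 0.1, -0.9]
finger_gap: 0.0681
```

```bash
python3 look.py wrist w5 0; python3 plan.py .4205 .309 .177 -2.8145
```

```text
wrist (0.16, array([0.162, 0.026]), np.float64(0.4207), np.float64(0.3088), np.float64(0.327), np.float64(51.3457))
t 6.6 p [0.42   0.3091 0.2957] yaw -2.8162 q6 0.183 gap 0.0684 F [0.3 0.1 0.5] tilt 0.63
shift [0.01 0.02 3.96]
  spin -0.02 -> q6 0.31
  spin -30.02 -> q6 -2.83
```

View pics/w5.png

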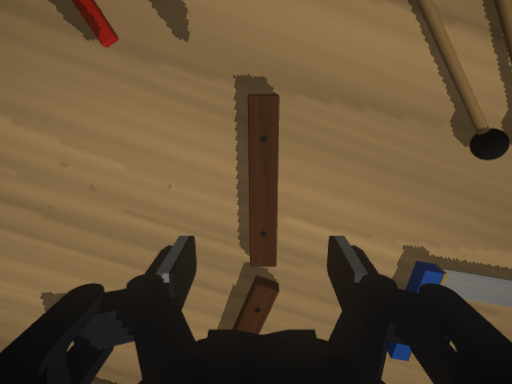

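Emit:
step_arm --targets '[0.02,0.03,1.4,-0.02,0.6,0.02,0.03,2.7,-0.02,0.6,0.02,0.03,3.6,-0.02,0.4,0.02,0.03,3.96,-0.02,0.2,0.02,0.03,3.96,-0.02,0.0,0.02,0.03,3.96,-0.02,-1,0.02,0.03,3.96,-0.02,-1,0.02,0.03,3.96,-0.02,-1,0.02,0.03,3.96,-0.02,-1,0.02,0.03,3.96,-0.02,-1]'

```text
time: 7.43
ee_pos: [0.4212, 0.3096, 0.1788]
tcp_rot: [-0.51, 3.088, -0.009]
wrist_force: [0.0, -1.1, 3.1]
finger_gap: 0.024
```

```bash
python3 look.py wrist w6; python3 plan.py .5565 -.0634 .28 2.053; python3 - <<'E'
from h import *
for i in range(4): print(i+1,(.6097+(-.09+.06*i)*np.cos(.4822)).round(4),(-.0356+(-.09+.06*i)*np.sin(.4822)).round(4))
E
```

```text
t 7.48 p [0.4211 0.3096 0.1788] yaw -2.8141 q6 0.181 gap 0.0243 F [ 0.3 -0.7  4.4] tilt 0.77
shift [ -0.31 -13.25  -3.27]
  spin 13.52 -> q6 0.98
  spin -16.48 -> q6 -2.17
1 0.53 -0.0773
2 0.5831 -0.0495
3 0.6363 -0.0217
4 0.6894 0.0061
```

View pics/w6.png

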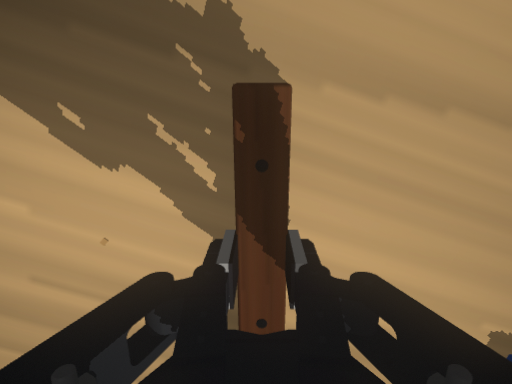

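```bash
python3 endp.py w6 234 85 .016;python3 endp.py w6 291 85 .016; python3 plan.py .5834 -.05 .28 2.053
```

```text
[0.3503 0.2717 0.016 ] tool [ 0.081  -0.0118  0.162 ]
[0.3425 0.2949 0.016 ] tool [0.081  0.0126 0.1618]
t 7.48 p [0.4211 0.3096 0.1788] yaw -2.8141 q6 0.181 gap 0.0243 F [ 0.3 -0.7  4.4] tilt 0.77
shift [ -1.3  -13.11  -3.26]
  spin 13.52 -> q6 1.0
  spin -16.48 -> q6 -2.14
```

Emit:
step_arm --targets '[0,0,-1.2,0,-1,0,0,-2.5,0,-1,-1.3,-13.11,-3.26,13.52,-1,-1.3,-13.11,-3.26,13.52,-1,-1.3,-13.11,-3.26,13.52,-1,-1.3,-13.11,-3.26,13.52,-1,-1.3,-13.11,-3.26,13.52,-1,-1.3,-13.11,-3.26,13.52,-1,-1.3,-13.11,-3.26,13.52,-1,-1.3,-13.11,-3.26,13.52,-1,-1.3,-13.11,-3.26,13.52,-1,-1.3,-13.11,-3.26,13.52,-1]'

```text
time: 8.48
ee_pos: [0.5846, -0.0543, 0.2805]
tcp_rot: [1.405, 2.792, 0.002]
wrist_force: [-0.1, 1.0, -1.6]
finger_gap: 0.0241
```

```bash
python3 plan.py .5836 -.0504 .28 2.053
```

```text
t 8.48 p [ 0.5846 -0.0543  0.2805] yaw 2.2089 q6 0.727 gap 0.0241 F [-0.1  1.  -1.6] tilt 0.94
shift [0.12 0.05 0.02]
  spin 1.49 -> q6 1.0
  spin -28.51 -> q6 -2.14
```

Emit:
step_arm --targets '[0.12,0.05,0.02,1.49,-1,0.12,0.05,0.02,1.49,-1,0.12,0.05,0.02,1.49,-1,0.12,0.05,0.02,1.49,-1]'

```text
time: 8.82
ee_pos: [0.5836, -0.0506, 0.2797]
tcp_rot: [1.617, 2.675, 0.004]
wrist_force: [-0.0, 0.2, -1.1]
finger_gap: 0.024
```

```bash
python3 look.py wrist w7; python3 frw.py w7; python3 plan.py .5836 -.0504 .214 2.053; python3 -c "
from h import *
from workcell import manip
s=manip.read_state();T=R.from_rotvec(s['tcp_rot']);print('down in tool',T.inv().apply([0,0,-1]).round(4))"
```

```text
3 1 [336.5 151.5] [337.9 150. ] 531
3 -1 [329.5 238.1] [331.  236.5] 411
4 1 [414.  162.7] [416.1 160.5] 531
4 -1 [403.3 228.6] [405.2 227.3] 443
[ 0.6097 -0.0357  0.4832] [ 0.2 -0.2  0.2  0.2 -0.3  0.2 -0.1 -0.3]
t 8.87 p [ 0.5836 -0.0503  0.2798] yaw 2.0543 q6 0.888 gap 0.0239 F [-0.6  0.2 -0.4] tilt 0.91
shift [ 0.02 -0.02  2.19]
  spin 0.01 -> q6 1.0
  spin -29.99 -> q6 -2.14
down in tool [ 0.0123 -0.0101  0.9999]
```

View pics/w7.png

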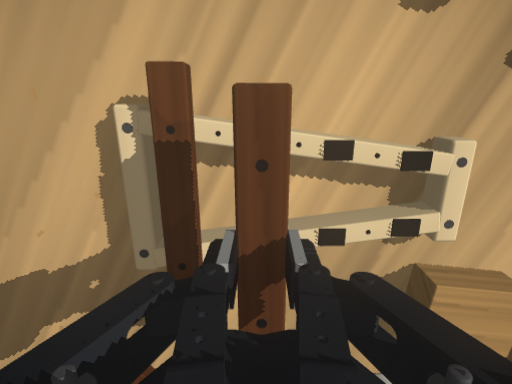

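```bash
cat > plan2.py <<'E'
import sys
from h import *
from workcell import manip
# usage: x y z yaw [ox oy] : place tool point (ox,oy,.168) over x,y ; z = TCP z
def plan(x,y,z,yaw,ox=0,oy=0):
    s=manip.read_state(); T=R.from_rotvec(s['tcp_rot']); p=s['ee_pos']
    tx=T.apply([1,0,0]); cur=np.arctan2(tx[1],tx[0]); q6=s['joint_pos'][5]; q1=s['joint_pos'][0]; q1n=np.arctan2(y,x)
    print('t',round(s['time'],2),'p',p.round(4),'yaw',round(cur,4),'q6',round(q6,3),'gap',round(s['finger_gap'],4),'F',s['wrist_force'].round(1),'down in tool',T.inv().apply([0,0,-1]).round(4),'pt',(p+T.apply([ox,oy,.168])).round(4))
    for k in range(-3,4):
        w=yaw+k*np.pi; sp=cur-w; f=q6+sp+(q1n-q1)
        if abs(f)<3.0 and abs(sp)<3.3:
            T2=T*R.from_rotvec([0,0,sp]); o=T2.apply([ox,oy,.168])
            d=T.inv().apply(np.array([x-o[0],y-o[1],z])-p)/.03
            print('  shift',d.round(2),'spin',round(float(np.degrees(sp)/6),2),'-> q6',round(float(f),2))
if __name__=='__main__': plan(*map(float,sys.argv[1:]))
E
python3 plan2.py .5831 -.0495 .214 2.0535 .001 .0004
```

```text
t 8.87 p [ 0.5836 -0.0503  0.2798] yaw 2.0543 q6 0.888 gap 0.0239 F [-0.6  0.2 -0.4] down in tool [ 0.0123 -0.0101  0.9999] pt [ 0.5859 -0.0503  0.1118]
  shift [ 0.09 -0.09  2.19] spin 0.01 -> q6 1.0
  shift [ 0.16 -0.07  2.19] spin -29.99 -> q6 -2.14
```

```bash
python3 endp.py w7 234 84.5 .117;python3 endp.py w7 291 84.5 .117
```

```text
[0.5379 0.0146 0.117 ] tool [ 0.0807 -0.0119  0.1617]
[0.5595 0.026  0.117 ] tool [0.0807 0.0125 0.1619]
```

Emit:
step_arm --targets '[0.09,-0.09,1.2,0.01,-1,0.09,-0.09,1.9,0.01,-1,0.09,-0.09,2.19,0.01,-1,0.09,-0.09,2.19,0.01,-1,0.09,-0.09,2.19,0.01,-1]'

```text
time: 9.28
ee_pos: [0.5809, -0.0492, 0.2143]
tcp_rot: [1.617, 2.675, 0.003]
wrist_force: [-0.1, -0.2, -1.3]
finger_gap: 0.0242
```

```bash
python3 plan2.py .5831 -.0495 .2112 2.0535 .001 .0004
```

```text
t 9.28 p [ 0.5809 -0.0492  0.2143] yaw 2.0544 q6 0.888 gap 0.0242 F [-0.1 -0.2 -1.3] down in tool [ 0.0125 -0.0102  0.9999] pt [ 0.5833 -0.0492  0.0463]
  shift [-0.   -0.01  0.1 ] spin 0.01 -> q6 1.0
  shift [0.06 0.01 0.1 ] spin -29.99 -> q6 -2.14
```

Emit:
step_arm --targets '[-0.01,-0.01,0.05,0,-1,-0.01,-0.01,0.1,0,-1,-0.01,-0.01,0.1,0,-1]'

```text
time: 9.53
ee_pos: [0.5812, -0.0496, 0.212]
tcp_rot: [1.616, 2.674, 0.004]
wrist_force: [-0.5, 0.4, -1.1]
finger_gap: 0.0244
```

Emit:
step_arm --targets '[0,0,0.02,0,-1,0,0,0.02,0,-0.5,0,0,0.02,0,0,0,0,0.02,0,0,0,0,0,0,0,0,0,-0.5,0,0,0,0,-1.5,0,0,0,0,-2.7,0,0.2,0,0,-2.7,0,0.2,0,0,-2.7,0,0.2]'

```text
time: 10.37
ee_pos: [0.5812, -0.0493, 0.297]
tcp_rot: [1.612, 2.668, 0.008]
wrist_force: [0.2, -0.2, 0.4]
finger_gap: 0.0511
```

```bash
python3 look.py wrist w8; python3 chk.py w8; python3 plan2.py .5805 .3432 .30 3.10
```

```text
wrist (0.19, array([0.176, 0.034]), np.float64(0.5049), np.float64(-0.0285), np.float64(-1.0943), np.float64(599.2725))
wrist (0.19, array([0.185, 0.03 ]), np.float64(0.5832), np.float64(-0.0493), np.float64(-1.088), np.float64(574.8102))
0.19 in frame mm [-89.5  54.8] yaw err deg -0.33
0.19 in frame mm [-29.9   0.1] yaw err deg 0.03
t 10.42 p [ 0.5804 -0.0492  0.2946] yaw 2.0546 q6 0.888 gap 0.0513 F [-0.5 -0.3  0.2] down in tool [ 0.0155 -0.0137  0.9998] pt [ 0.5837 -0.0504  0.1266]
  shift [11.66  6.01 -0.28] spin -9.98 -> q6 0.58
```

View pics/w8.png

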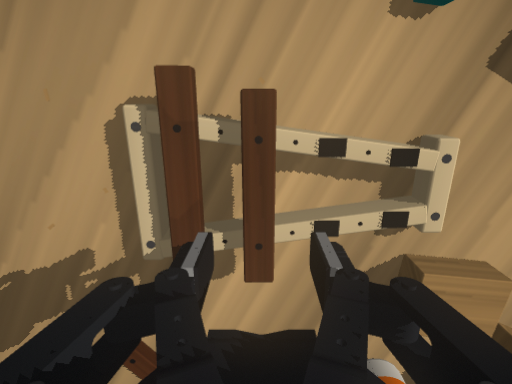

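```bash
python3 look.py top t1; for i in 1 2 3; do python3 look.py wrist wx; done; python3 plan2.py .5805 .3432 .30 3.10
```

```text
t 10.62 p [ 0.5793 -0.049   0.2911] yaw 2.0546 q6 0.888 gap 0.0512 F [-0.3  0.1  0. ] down in tool [ 0.0112 -0.0085  0.9999] pt [ 0.5814 -0.05    0.1231]
  shift [11.61  6.07 -0.38] spin -9.98 -> q6 0.58
```

Emit:
step_arm --targets '[11.61,6.07,-0.3,-9.98,0.6,11.61,6.07,-0.3,-9.98,0.6,11.61,6.07,-0.3,-9.98,0.6,11.61,6.07,-0.3,-9.98,0.6,11.61,6.07,-0.3,-9.98,0.6,11.61,6.07,-0.3,-9.98,0.6,11.61,6.07,-0.3,-9.98,0.6,11.61,6.07,-0.3,-9.98,0.6,11.61,6.07,-0.3,-9.98,0.6,11.61,6.07,-0.3,-9.98,0.6,11.61,6.07,-0.3,-9.98,0.6,11.61,6.07,-0.3,-9.98,0.6]'

```text
time: 11.62
ee_pos: [0.5776, 0.3452, 0.2957]
tcp_rot: [0.062, 3.131, -0.012]
wrist_force: [-0.0, 0.3, 0.9]
finger_gap: 0.0686
```

```bash
for i in 1 2 3 4; do python3 look.py wrist wx; done; python3 look.py wrist w9 0; python3 plan2.py .5805 .3432 .177 3.10
```

```text
wrist (0.13, array([0.131, 0.026]), np.float64(0.5807), np.float64(0.343), np.float64(-0.0452), np.float64(53.8415))
t 11.87 p [0.5787 0.3425 0.2975] yaw 3.0977 q6 0.481 gap 0.0685 F [-0.3 -0.1  0.6] down in tool [0.0125 0.006  0.9999] pt [0.5807 0.3414 0.1295]
  shift [0.06 0.08 4.02] spin -0.02 -> q6 0.58
  shift [0.06 0.08 4.02] spin -30.02 -> q6 -2.57
```

View pics/w9.png

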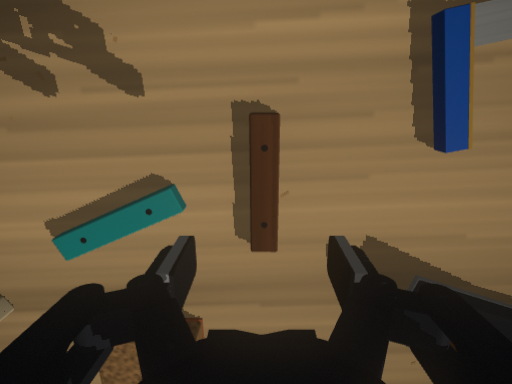

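Emit:
step_arm --targets '[0.05,0.08,1.4,0,0.6,0.05,0.08,2.7,0,0.6,0.05,0.08,3.6,0,0.4,0.05,0.08,4.0,0,0.2,0.05,0.08,4.0,0,0.0,0.05,0.08,4.0,0,-1,0.05,0.08,4.0,0,-1,0.05,0.08,4.0,0,-1,0.05,0.08,4.0,0,-1,0.05,0.08,4.0,0,-1]'

```text
time: 12.7
ee_pos: [0.5796, 0.3445, 0.1799]
tcp_rot: [0.069, 3.125, -0.008]
wrist_force: [-0.7, -0.9, 3.9]
finger_gap: 0.0243
```

```bash
python3 look.py wrist w10; python3 plan2.py .6363 -.0217 .285 2.053
```

```text
t 12.75 p [0.5796 0.3446 0.1799] yaw 3.0976 q6 0.483 gap 0.0238 F [-0.6 -0.2  4.5] down in tool [0.0161 0.0046 0.9999] pt [0.5823 0.3437 0.012 ]
  shift [ -2.39 -12.1   -3.41] spin 9.98 -> q6 1.05
  shift [ -2.39 -12.1   -3.41] spin -20.02 -> q6 -2.09
```

View pics/w10.png

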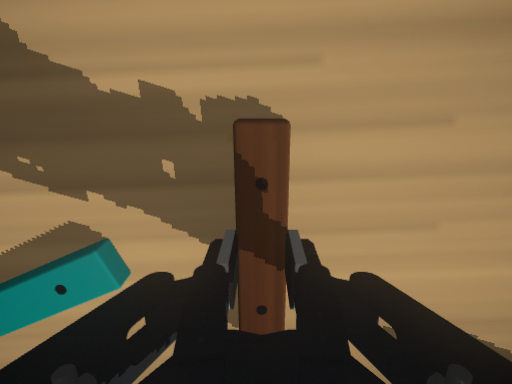

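```bash
python3 endp.py w10 234 120.5 .016;python3 endp.py w10 290 120.5 .016;  python3 plan2.py .6363 -.0217 .285 2.053 .0015 .0004
```

```text
[0.5157 0.3343 0.016 ] tool [ 0.0661 -0.0124  0.163 ]
[0.5168 0.3593 0.016 ] tool [0.0661 0.0127 0.1628]
t 12.75 p [0.5796 0.3446 0.1799] yaw 3.0976 q6 0.483 gap 0.0238 F [-0.6 -0.2  4.5] down in tool [0.0161 0.0046 0.9999] pt [0.5808 0.3441 0.0119]
  shift [ -2.4  -12.15  -3.41] spin 9.98 -> q6 1.05
  shift [ -2.38 -12.05  -3.41] spin -20.02 -> q6 -2.09
```

Emit:
step_arm --targets '[0,0,-1.2,0,-1,0,0,-2.5,0,-1,-2.4,-12.15,-3.41,9.98,-1,-2.4,-12.15,-3.41,9.98,-1,-2.4,-12.15,-3.41,9.98,-1,-2.4,-12.15,-3.41,9.98,-1,-2.4,-12.15,-3.41,9.98,-1,-2.4,-12.15,-3.41,9.98,-1,-2.4,-12.15,-3.41,9.98,-1,-2.4,-12.15,-3.41,9.98,-1,-2.4,-12.15,-3.41,9.98,-1,-2.4,-12.15,-3.41,9.98,-1]'

```text
time: 13.75
ee_pos: [0.6348, -0.0294, 0.286]
tcp_rot: [1.629, 2.661, 0.001]
wrist_force: [0.8, -0.5, 0.1]
finger_gap: 0.0239
```

```bash
for i in 1 2 3 4 5; do python3 look.py wrist w11; done; python3 frw.py w11; python3 plan2.py .6363 -.0217 .215 2.053 .0013 .0004
```

```text
4 1 [336.  164.7] [337.4 162.5] 488
4 -1 [330.9 229.2] [332.2 227.5] 408
[ 0.6093 -0.0354  0.4809] [ 0.   0.1 -0.  -0.2]
t 14.0 p [ 0.6336 -0.021   0.2848] yaw 2.0542 q6 0.949 gap 0.0243 F [-0.4  0.1 -1. ] down in tool [ 0.0111 -0.0112  0.9999] pt [ 0.6359 -0.0204  0.1168]
  shift [-0.02 -0.03  2.33] spin 0.01 -> q6 1.05
  shift [ 0.07 -0.01  2.33] spin -29.99 -> q6 -2.09
```

View pics/w11.png

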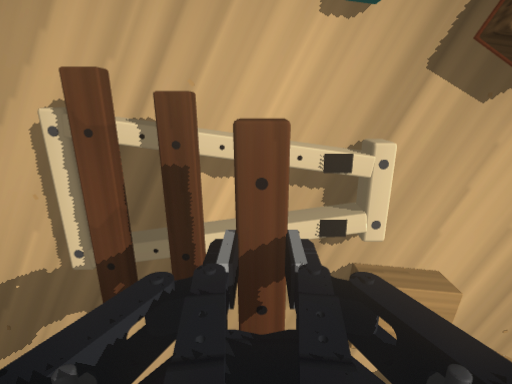

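Emit:
step_arm --targets '[-0.02,-0.03,1.2,0.01,-1,-0.02,-0.03,2.0,0.01,-1,-0.02,-0.03,2.33,0.01,-1,-0.02,-0.03,2.33,0.01,-1,-0.02,-0.03,2.33,0.01,-1,-0.02,-0.03,2.33,0.01,-1]'

```text
time: 14.5
ee_pos: [0.6343, -0.0212, 0.2154]
tcp_rot: [1.616, 2.676, 0.006]
wrist_force: [-0.1, 0.6, 0.7]
finger_gap: 0.0242
```

```bash
python3 plan2.py .6363 -.0217 .2122 2.053 .0013 .0004
```

```text
t 14.5 p [ 0.6343 -0.0212  0.2154] yaw 2.0549 q6 0.948 gap 0.0242 F [-0.1  0.6  0.7] down in tool [ 0.0115 -0.0118  0.9999] pt [ 0.6367 -0.0206  0.0475]
  shift [-0.02 -0.03  0.11] spin 0.02 -> q6 1.05
  shift [ 0.06 -0.    0.11] spin -29.98 -> q6 -2.09
```

Emit:
step_arm --targets '[-0.04,-0.04,0.05,0.02,-1,-0.04,-0.04,0.1,0.02,-1,-0.04,-0.04,0.11,0.02,-1]'

```text
time: 14.75
ee_pos: [0.6339, -0.0227, 0.2122]
tcp_rot: [1.618, 2.674, 0.007]
wrist_force: [-0.7, 0.4, -0.1]
finger_gap: 0.024
```

```bash
python3 plan2.py .6363 -.0217 .2115 2.053 .0013 .0004
```

```text
t 14.75 p [ 0.6339 -0.0227  0.2122] yaw 2.053 q6 0.948 gap 0.024 F [-0.7  0.4 -0.1] down in tool [ 0.0116 -0.0119  0.9999] pt [ 0.6363 -0.0222  0.0442]
  shift [0.01 0.01 0.02] spin -0.0 -> q6 1.05
  shift [0.1  0.03 0.02] spin -30.0 -> q6 -2.09
```

Emit:
step_arm --targets '[0.01,0.01,0.02,0,-1,0.01,0.01,0.02,0,-0.5,0.01,0.01,0.02,0,0,0.01,0.01,0.02,0,0,0.01,0.01,0,0,0,0.01,0.01,-0.5,0,0,0.01,0.01,-1.5,0,0,0,0,-2.5,0,0.2,0,0,-2.7,0,0.2,0,0,-2.7,0,0.2,0,0,-2.7,0,0.2]'

```text
time: 15.67
ee_pos: [0.6328, -0.0224, 0.2937]
tcp_rot: [1.618, 2.673, 0.008]
wrist_force: [-0.2, 0.0, -0.9]
finger_gap: 0.0513
```

```bash
python3 look.py wrist w12; for i in 1 2 3; do python3 look.py wrist wx; done; python3 chk.py w12; python3 plan2.py .5795 -.3005 .30 2.735
```

```text
wrist (0.19, array([0.201, 0.037]), np.float64(0.5187), np.float64(-0.0558), np.float64(-1.0904), np.float64(742.6981))
wrist (0.16, array([0.151, 0.034]), np.float64(0.5627), np.float64(-0.0108), np.float64(-1.0905), np.float64(568.745))
wrist (0.16, array([0.15, 0.03]), np.float64(0.6376), np.float64(-0.0252), np.float64(-1.0847), np.float64(569.0545))
0.19 in frame mm [-90.   24.3] yaw err deg -0.11
0.16 in frame mm [-30.1  43.8] yaw err deg -0.11
0.16 in frame mm [29.5 -3.7] yaw err deg 0.22
t 15.87 p [ 0.632  -0.0223  0.2908] yaw 2.053 q6 0.948 gap 0.0511 F [-0.5 -0.4  0.1] down in tool [ 0.0092 -0.0087  0.9999] pt [ 0.634  -0.023   0.1228]
  shift [-7.36 -5.9  -0.29] spin -6.51 -> q6 -0.07
```

View pics/w12.png

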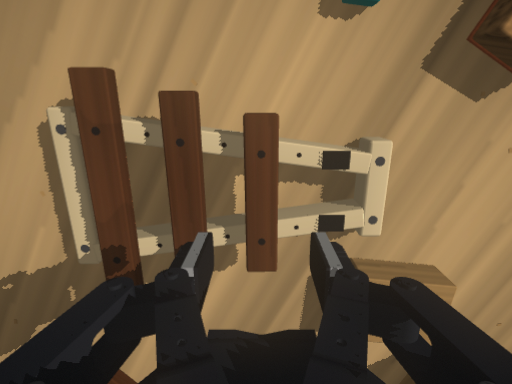

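```bash
cat > chk.py <<'E'
import sys,pickle; from h import *
tag=sys.argv[1]; p=pickle.load(open(f'pics/{tag}.pkl','rb')); im=cv2.imread(f'pics/{tag}.png')[:,:,::-1]
fr=np.array(eval(sys.argv[2]) if len(sys.argv)>2 else (.6097,-.0356,.4822))
m=brown(im); n,lab,st,ce=cv2.connectedComponentsWithStats(m)
for i in range(1,n):
    if st[i,4]<60: continue
    c=unproj(p,ce[i],.044)[0]; d=R.from_rotvec([0,0,-fr[2]]).apply(c-[fr[0],fr[1],0])
    k=int(round((d[0]+.09)/.06))
    if not(0<=k<4) or abs(d[1])>.06: continue
    L=(.19,.16,.13,.10)[k]; x,y,w,h=st[i,:4]
    mm=cv2.morphologyEx((lab==i).astype(np.uint8),cv2.MORPH_CLOSE,np.ones((3,3)))
    f=fitbar(p,mm,(x-8,y-8,w+16,h+16),L,(c[0],c[1],fr[2]+np.pi/2),.032)
    d=R.from_rotvec([0,0,-fr[2]]).apply([f[0]-fr[0],f[1]-fr[1],0])
    print(L,'in frame mm',(d[:2]*1000).round(1),'want',-90+60*k,'yaw err',round(np.degrees(f[2]-fr[2])-90,2),'res',round(f[3],1),'px',st[i])
E
python3 chk.py w12
```

```text
0.19 in frame mm [-90.1  24.3] want -90 yaw err -0.06 res 742.4 px [  68   68   75  218 8681]
0.16 in frame mm [-30.2  44. ] want -30 yaw err -0.11 res 569.0 px [ 159   91   47  165 5486]
0.13 in frame mm [29.5 -0.1] want 30 yaw err 0.21 res 89.6 px [ 244  113   35  158 5074]
```

Emit:
step_arm --targets '[-7.36,-5.9,-0.29,-6.51,0.6,-7.36,-5.9,-0.29,-6.51,0.6,-7.36,-5.9,-0.29,-6.51,0.6,-7.36,-5.9,-0.29,-6.51,0.6,-7.36,-5.9,-0.29,-6.51,0.6,-7.36,-5.9,-0.29,-6.51,0.6,-7.36,-5.9,-0.29,-6.51,0.6,-7.36,-5.9,-0.29,-6.51,0.6,-7.36,-5.9,-0.29,-6.51,0.6,-7.36,-5.9,-0.29,-6.51,0.6]'

```text
time: 16.7
ee_pos: [0.577, -0.2998, 0.2985]
tcp_rot: [0.634, 3.066, 0.0]
wrist_force: [0.2, 0.2, 0.3]
finger_gap: 0.0684
```

```bash
for i in 1 2 3 4; do python3 look.py wrist wx; done; python3 look.py wrist w13 0; python3 plan2.py .5795 -.3005 .177 2.735
```

```text
wrist (0.1, array([0.101, 0.026]), np.float64(0.5798), np.float64(-0.3013), np.float64(-0.4033), np.float64(51.5417))
t 16.95 p [ 0.5779 -0.2983  0.2999] yaw 2.737 q6 -0.176 gap 0.0683 F [-0.3  0.8 -0. ] down in tool [ 0.0122 -0.0012  0.9999] pt [ 0.5799 -0.2989  0.1319]
  shift [ 0.04 -0.06  4.1 ] spin 0.02 -> q6 -0.07
```

View pics/w13.png

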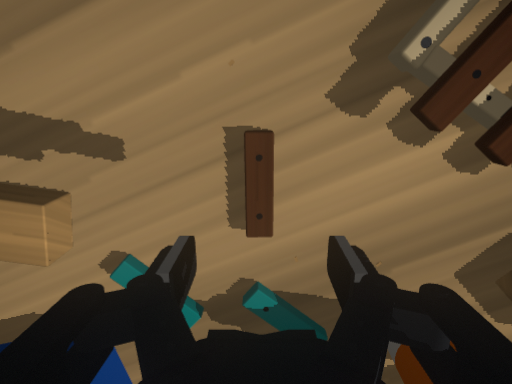

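```bash
for q in "262 284" "246 300" "110 275" "130 255" "200 318" "200 300"; do python3 endp.py w13 $q .016; done;  python3 plan2.py .5798 -.3013 .177 2.7383
```

```text
[ 0.6747 -0.3387  0.016 ] tool [-0.1014  0.0007  0.2851]
[ 0.6859 -0.3614  0.016 ] tool [-0.1206 -0.0159  0.2854]
[ 0.605  -0.4744  0.016 ] tool [-0.0907 -0.1515  0.2848]
[ 0.5934 -0.4444  0.016 ] tool [-0.0682 -0.1285  0.2846]
[ 0.6872 -0.4152  0.016 ] tool [-0.143  -0.0647  0.2856]
[ 0.6671 -0.405   0.016 ] tool [-0.1205 -0.0634  0.2853]
t 16.95 p [ 0.5779 -0.2983  0.2999] yaw 2.737 q6 -0.176 gap 0.0683 F [-0.3  0.8 -0. ] down in tool [ 0.0122 -0.0012  0.9999] pt [ 0.5799 -0.2989  0.1319]
  shift [ 0.02 -0.08  4.1 ] spin -0.01 -> q6 -0.08
```

Clear of the turquoise bars (≥ 65 mm away). Grasp.

Emit:
step_arm --targets '[0.02,-0.08,1.4,-0.01,0.6,0.02,-0.08,2.7,-0.01,0.6,0.02,-0.08,3.6,-0.01,0.4,0.02,-0.08,4.08,-0.01,0.2,0.02,-0.08,4.08,-0.01,0.0,0.02,-0.08,4.08,-0.01,-1,0.02,-0.08,4.08,-0.01,-1,0.02,-0.08,4.08,-0.01,-1,0.02,-0.08,4.08,-0.01,-1,0.02,-0.08,4.08,-0.01,-1]'

```text
time: 17.78
ee_pos: [0.5783, -0.3009, 0.1787]
tcp_rot: [0.627, 3.064, -0.003]
wrist_force: [0.2, 0.3, 0.0]
finger_gap: 0.0245
```

```bash
python3 look.py wrist w14; python3 plan2.py .6894 .0061 .285 2.053 .0013 .0004
```

```text
t 17.83 p [ 0.5783 -0.301   0.1787] yaw 2.7381 q6 -0.18 gap 0.0242 F [-0.9  1.4  1.3] down in tool [ 1.420e-02 -9.000e-04  9.999e-01] pt [ 0.5795 -0.3009  0.0107]
  shift [ 0.62 10.83 -3.54] spin 6.54 -> q6 1.1
  shift [ 0.67 10.9  -3.54] spin -23.46 -> q6 -2.04
```

View pics/w14.png

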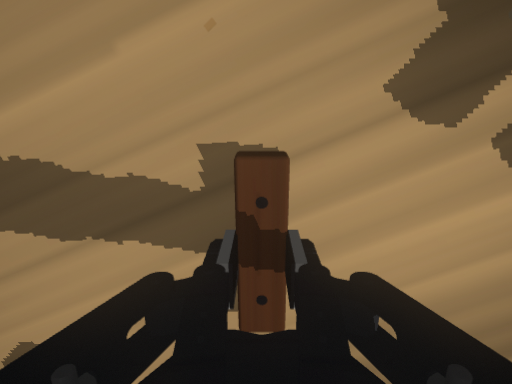

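```bash
python3 endp.py w14 235 153 .016;python3 endp.py w14 289 153 .016
```

```text
[ 0.5282 -0.2927  0.016 ] tool [ 0.0516 -0.0122  0.162 ]
[ 0.5379 -0.27    0.016 ] tool [0.0516 0.0125 0.162 ]
```

Emit:
step_arm --targets '[0,0,-1.2,0,-1,0,0,-2.5,0,-1,0.62,10.83,-3.54,6.54,-1,0.62,10.83,-3.54,6.54,-1,0.62,10.83,-3.54,6.54,-1,0.62,10.83,-3.54,6.54,-1,0.62,10.83,-3.54,6.54,-1,0.62,10.83,-3.54,6.54,-1,0.62,10.83,-3.54,6.54,-1,0.62,10.83,-3.54,6.54,-1,0.62,10.83,-3.54,6.54,-1,0.62,10.83,-3.54,6.54,-1]'

```text
time: 18.83
ee_pos: [0.6878, 0.0085, 0.2853]
tcp_rot: [1.613, 2.679, 0.005]
wrist_force: [-0.3, -0.2, -0.3]
finger_gap: 0.0239
```

```bash
for i in 1 2 3 4 5; do python3 look.py wrist w15; done; python3 plan2.py .6894 .0061 .2145 2.053 .0012 .0004
```

```text
t 19.08 p [0.687  0.0039 0.2847] yaw 2.0509 q6 1.0 gap 0.024 F [0.  0.1 0.7] down in tool [ 0.0103 -0.009   0.9999] pt [0.6889 0.0043 0.1167]
  shift [0.07 0.02 2.34] spin -0.02 -> q6 1.1
  shift [0.15 0.05 2.34] spin -30.02 -> q6 -2.04
```

View pics/w15.png

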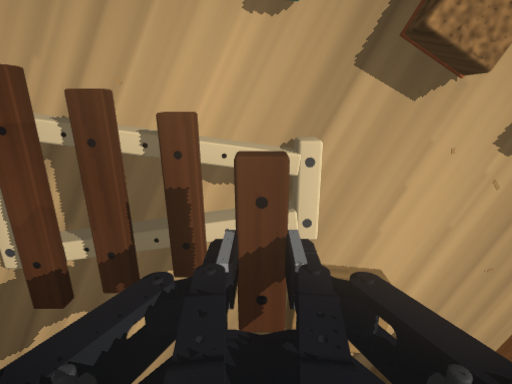

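Emit:
step_arm --targets '[0.07,0.02,1.2,-0.02,-1,0.07,0.02,2.0,-0.02,-1,0.07,0.02,2.34,-0.02,-1,0.07,0.02,2.34,-0.02,-1,0.07,0.02,2.34,-0.02,-1,0.07,0.02,2.34,-0.02,-1]'

```text
time: 19.58
ee_pos: [0.6877, 0.0048, 0.2154]
tcp_rot: [1.621, 2.674, 0.005]
wrist_force: [-0.8, 0.3, 0.1]
finger_gap: 0.0244
```

```bash
python3 plan2.py .6894 .0061 .211 2.053 .0013 .0004
```

```text
t 19.58 p [0.6877 0.0048 0.2154] yaw 2.0517 q6 1.0 gap 0.0244 F [-0.8  0.3  0.1] down in tool [ 0.011  -0.0101  0.9999] pt [0.6898 0.0053 0.0475]
  shift [ 0.03 -0.    0.15] spin -0.01 -> q6 1.1
  shift [0.12 0.03 0.15] spin -30.01 -> q6 -2.04
```

Emit:
step_arm --targets '[0.04,-0.01,0.06,-0.01,-1,0.04,-0.01,0.12,-0.01,-1,0.04,-0.01,0.14,-0.01,-1,0.04,-0.01,0.14,-0.01,-1]'

```text
time: 19.92
ee_pos: [0.6869, 0.0058, 0.2112]
tcp_rot: [1.619, 2.675, 0.005]
wrist_force: [-0.1, -0.2, -0.7]
finger_gap: 0.0242
```

```bash
python3 plan2.py .6894 .0061 .2105 2.053 .0013 .0004
```

```text
t 19.92 p [0.6869 0.0058 0.2112] yaw 2.0528 q6 1.0 gap 0.0242 F [-0.1 -0.2 -0.7] down in tool [ 0.011  -0.0101  0.9999] pt [0.689  0.0063 0.0432]
  shift [-0.01  0.01  0.02] spin -0.0 -> q6 1.1
  shift [0.08 0.04 0.02] spin -30.0 -> q6 -2.04
```

Emit:
step_arm --targets '[-0.01,0.01,0.02,0,-1,-0.01,0.01,0.02,0,-0.5,-0.01,0.01,0.02,0,0,-0.01,0.01,0.02,0,0,-0.01,0.01,0,0,0,0,0,-0.5,0,0,0,0,-1.5,0,0,0,0,-2.5,0,0.2,0,0,-2.7,0,0.2,0,0,-2.7,0,0.2,0,0,-2.7,0,0.2]'

```text
time: 20.83
ee_pos: [0.686, 0.0062, 0.2928]
tcp_rot: [1.619, 2.674, 0.006]
wrist_force: [0.3, 0.1, -0.5]
finger_gap: 0.0511
```

```bash
python3 look.py wrist w16; for i in 1 2 3; do python3 look.py wrist wx; done; python3 chk.py w16; python3 plan2.py .45 -.25 .34 2.053
```

```text
t 21.03 p [0.6851 0.0062 0.2896] yaw 2.0528 q6 1.001 gap 0.0515 F [ 0.4  0.  -0.1] down in tool [ 0.0087 -0.0066  0.9999] pt [0.6868 0.0054 0.1217]
  shift [ -3.9  -10.93  -1.72] spin -0.0 -> q6 0.58
  shift [ -3.9  -10.93  -1.72] spin -30.0 -> q6 -2.56Traceback (most recent call last):
  File "chk.py", line 12, in <module>
    f=fitbar(p,mm,(x-8,y-8,w+16,h+16),L,(c[0],c[1],fr[2]+np.pi/2),.032)
  File "h.py", line 30, in fitbar
    t=cv2.GaussianBlur(m[y0:y0+h,x0:x0+w].astype(float),(0,0),1)
cv2.error: OpenCV(4.12.0) /io/opencv/modules/imgproc/src/smooth.dispatch.cpp:618: error: (-215:Assertion failed) !_src.empty() in function 'GaussianBlur'
```

View pics/w16.png

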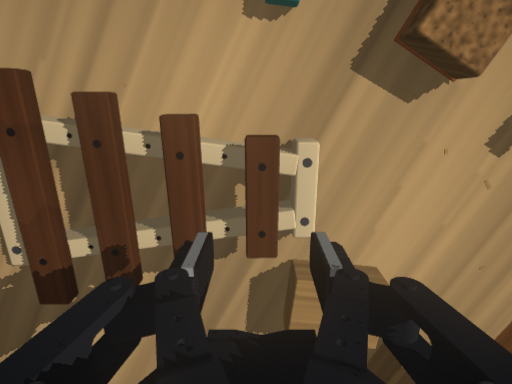

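Emit:
step_arm --targets '[-2,-6,-1.7,0,0.2,-3.9,-10.93,-1.72,0,0.2,-3.9,-10.93,-1.72,0,0.2,-3.9,-10.93,-1.72,0,0.2,-3.9,-10.93,-1.72,0,0.2,-3.9,-10.93,-1.72,0,0.2,-3.9,-10.93,-1.72,0,0.2,-3.9,-10.93,-1.72,0,0.2,-3.9,-10.93,-1.72,0,0.2,-3.9,-10.93,-1.72,0,0.2,-3.9,-10.93,-1.72,0,0.2]'

```text
time: 21.95
ee_pos: [0.4475, -0.2499, 0.3392]
tcp_rot: [1.626, 2.677, 0.003]
wrist_force: [0.1, 0.2, -0.2]
finger_gap: 0.0514
```

```bash
python3 look.py top t2;  python3 look.py side s2; python3 chk.py t2 "(.6092,-.0373,.4803)"; python3 - <<'E'
import cv2,numpy as np
a=cv2.imread('pics/t2.png');b=cv2.imread('pics/s2.png')
c=cv2.resize(a[100:250,190:310],(400,500),interpolation=cv2.INTER_CUBIC);d=cv2.resize(b[160:260,160:310],(400,267),interpolation=cv2.INTER_CUBIC)
d=np.vstack([d,cv2.resize(b,(400,233))]);cv2.imwrite('pics/z2.png',np.hstack([c,d]))
E
```

```text
0.1 in frame mm [90.7 -0.4] want 90 yaw err 0.45 res 5.5 px [212 132  36  25 353]
0.13 in frame mm [30.4 -0.3] want 30 yaw err 0.76 res 5.2 px [217 148  46  31 460]
0.16 in frame mm [-29.2   0.1] want -30 yaw err 0.41 res 4.0 px [222 166  56  35 565]
0.19 in frame mm [-89.    0.3] want -90 yaw err 0.06 res 4.7 px [227 183  66  40 662]
```

View pics/z2.png

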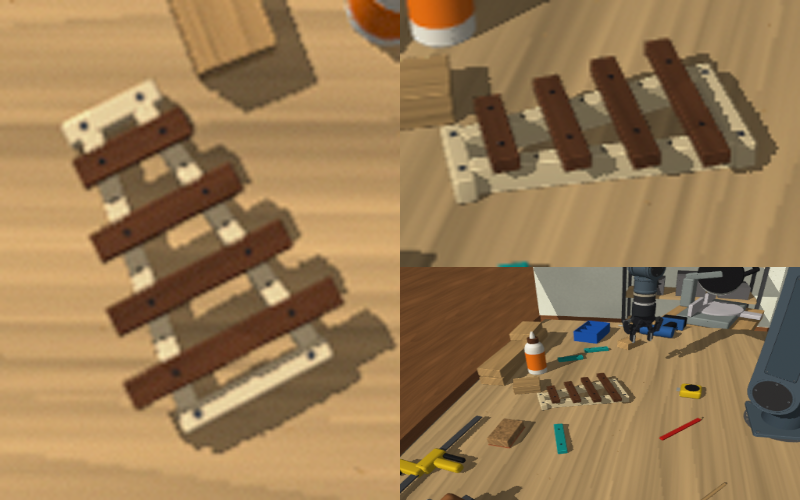

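View pics/t2.png

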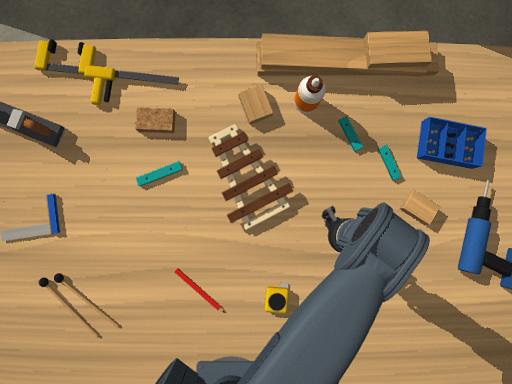

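```bash
python3 -c "
from workcell import manip
s=manip.read_state();print(abs(s['qvel']).max(),s['wrist_force'],s['time']);print(manip.hand_in())"
```

```text
0.019706916684403677 [-0.22047125  0.16153805 -0.20608365] 22.05
the job is handed in; nothing more can be done
None
```

I placed the four brown bars on the frame in order of length, 190, 160, 130 and 100 mm on seats 1 to 4, released each one and handed the job in at about 22 s of the 96 s allowed. I picked up each bar at its middle, lowered it onto its pads and let go with the jaws only partly open, so the fingers stayed clear of the neighbouring bars.

- **Position check:** in the last top picture every bar was within about 1 mm of its seat, along and across the frame.
- **Squareness check:** the same picture showed each bar within 0.8° of square. The 130 mm bar was the least square, at 0.76° in that picture and 0.2° in the wrist camera's.
- **Flatness check:** I judged by eye from the top and side pictures that all four bars lie flat. I did not measure it.
- **Robot:** it was clear of everything at hand-in. Wrist-force readings stayed below about 6 N.
- **Disagreements:** the top and side cameras differed by 3 to 5 mm in absolute position for the bars, so I relied on the wrist camera, which read between them.
- **Tilt:** the tool drifted to about 1° off vertical during the run. I corrected for that when placing bars 2 to 4.
- **Failed check:** my script measuring the last wrist picture stopped with an error, so the 100 mm bar's numbers come from the top camera only.

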